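# Wind the pastry gauge's pusher up to its length stop

## Robot

A 6-joint arm with a two-finger parallel gripper is mounted at the origin on the work surface. World frame = base frame: x ahead of the robot, y to its left, z up, the work surface at z = 0. Lengths are in m, angles in degrees, forces in N, time in s.
With the tool pointing down it reaches from about 0.325 to 0.775 m from the base axis. Payload 5.5 kg.
Tool frame: the origin (TCP) lies at the centre of the arm's flange, where the gripper is bolted on; the fingertips stand 182 mm ahead of it and the grasp point (between the pads) lies 163 mm ahead of it; z points along the fingers, y is the direction in which the jaws open and shut (so a half turn about z gives the same grasp; the last joint's range is limited). The gripper opens to 88 mm and grips with 3 to 60 N. Pads are 20 mm wide; open, the fingers measure 115 mm over their backs; the gripper's body (75 mm by 178 mm) begins 61 mm behind the grasp point.
Start: joints at [-78.478, 5.22, 70.514, -0, 104.267, -3.249], TCP at [0.153, -0.58, 0.405] pointing down, gripper open.
Joint ranges: [-164.24, 164.24], [-49.07, 125.15], [9.68, 141.18], [-86.29, 266.29], [3.28, 154.24], [-151.56, 151.56]. Speed limits (degrees/s): [147.25, 147.25, 172.46, 180, 180, 180].

## Interface

Orientations are given as [roll, pitch, yaw] about the fixed x, y, z axes, in that order (R = Rz(yaw) Ry(pitch) Rx(roll)).
In Python, from station import r gives the robot as it stands. The module is installed in compiled form; this text tells all that it offers. Calls block until the motion is done:
- r.reach(position, orientation): joint-space move of the TCP to a pose.
- r.servo_line(position, rotation=None, speed=0.15): straight line of the TCP; rotation=None keeps the orientation; speed is the mean speed in m/s.
- r.move_joints(angles): joint-space move.
- r.let_go() and r.grab(squeeze=None): open the fingers fully, or close them until they stop; squeeze is the grip in N (None keeps the last).
- r.wait(seconds).
- r.inverse_kinematics(position, orientation): joint angles nearest the present ones, or None.
- r.sense(): the state.
- r.snapshot(name): name is "scene" or "top"; returns a dict with "frame" (480x640x3 uint8, red, green, blue), "fx", "fy", "cx", "cy" (pixels), "R" (3x3) and "t" (3): a world point X has camera coordinates R X + t. Camera axes: x right, y down, z forward; pixel columns grow to the right and rows downward; lengths in m; the calibration is good to about 2 mm. A picture is of the moment at which its call begins. There is no depth.
A pose or a line that the arm cannot do raises r.IKError and nothing moves.
- r.hand_in(): hands the job in, once; it reports no verdict.
The state is a dict: "clock": time; "joints": joint angles; "joint_vel": joint speeds; "joint_torque": joint torques, N m; "tcp_pos": TCP position; "orientation": TCP orientation; "contact_force": force on the tool from outside, world axes, zero at the start; "torque": the same for the moment, N m; "opening": finger opening in m.
Only numpy, scipy, OpenCV 4.12 (cv2) and the standard library are available. Lean on these libraries where they do the work, as an engineer would, in place of code of your own. Each camera call takes 0.05 s, during which the arm holds its last target. There are 200 camera calls.

## Task

On the pastry cutting gauge, wind the large handwheel clockwise (seen from above) by its upright crank handle until the pusher plate comes up against the length stop, then let go of the handle. Move the pusher only by the handwheel, and leave the small handwheel and the bakery things lying around the gauge as they are.

Things in the scene. Friction and masses are not known exactly. Their poses are not given: they have to be found in the camera images.
- crank_handle (a point): Middle of the black upright crank handle on the large handwheel's rim: smooth vertical cylinder, 23 mm diameter, from 112 to 166 mm above the table, gripped from above. A sleeve spinning freely on its own pin: one grasp, held without turning, can lead it round. 65 mm from the wheel's axis; below it a 28 mm wide boss (top at 110 mm) and the rim (top at 107 mm).
- wheel_axis (a point): Point on the large handwheel's vertical axis, 139 mm above the table as crank_handle. Steel three-spoked wheel, 144 mm across. Clockwise from above moves the pusher away from the wheel towards the stop, 10 mm per radian (63 mm a turn); it stays where left. Turning takes about 4 N at the handle; it goes hard when the pusher meets the stop.
- pusher: The pusher: upright steel plate 110 mm wide, 12 mm thick, top 92 mm above the table, on an aluminium carriage sliding along the gauge on two rods. Origin: below the centre of its front face (which meets the stop), at table height. y axis: along the gauge from large wheel to stop; x across it.
- stop: The length stop, standing firm: upright steel plate 110 mm wide, 14 mm thick, top 92 mm above the table, grey block and small black clamp knob behind it. Origin: below the centre of the face that the pusher meets, at table height, axes as the pusher's. The gap is the distance between the two origins: 25 to 70 mm at the start, 0 when they touch.
- small_wheel (a joint): Turn in rad (0 at the start) of the small steel handwheel, 82 mm across, with a short black knob, on the far end of the gauge, 305 mm from the large wheel's axis, its rim 92 mm above the table. Not to be used.
- loaf_tin: Bystander: dark steel loaf tin, 100 x 200 x 70 mm, loose; origin under its centre.
- shaker: Bystander: aluminium sugar shaker, 60 mm in diameter, 120 mm tall, loose; origin under its centre.
- cutter: Bystander: steel pastry ring, 80 mm in diameter, 40 mm tall, loose; origin under its centre.

How it is judged:
By the outcome, as a careful person would: the job done as asked, in the order asked, and still so for the second after the job is handed in, with the robot touching nothing.
It also fails if it takes over 38 s, if anything falls off the work surface, if the arm or the gripper's body presses on something with over 40 N, if the wrist force passes 120 N, or if a joint passes its speed limit or range.

## Working session

There is one attempt and no reset: what is moved stays moved. The work goes in short steps, each a Python script; the robot and the scene stay as the last script left them, time stands still between calls to the robot, and variables do not carry over. Pictures are saved under pics/ and viewed, about 8 in all and at most 12, crops included, and the job is handed in when it is done.

```bash
mkdir -p pics
python3 - <<'E'
from station import r
import cv2,numpy as np,pickle
for n in("scene","top"):
    s=r.snapshot(n); cv2.imwrite(f"pics/{n}0.png",s["frame"][:,:,::-1]); pickle.dump(s,open(f"{n}0.pkl","wb"))
    print(n,s["fx"],s["cx"],s["cy"],np.round(s["R"],3).tolist(),np.round(-np.array(s["R"]).T@s["t"],3))
print(r.sense()["clock"])
E
```

```text
scene 554.6243483364241 321.7928711701099 236.92902844520734 [[0.294, 0.956, 0.008], [0.647, -0.192, -0.738], [-0.704, 0.222, -0.675]] [ 1.39  -0.273  0.839]
top 474.8788678281385 320.12729781120714 242.04300141064127 [[0.014, -1.0, -0.012], [-0.982, -0.011, -0.187], [0.187, 0.015, -0.982]] [ 0.482 -0.019  0.895]
0.1
```

View pics/scene0.png

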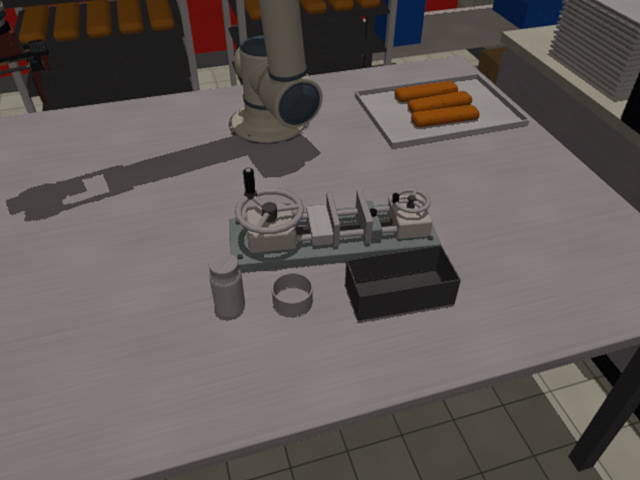

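View pics/top0.png

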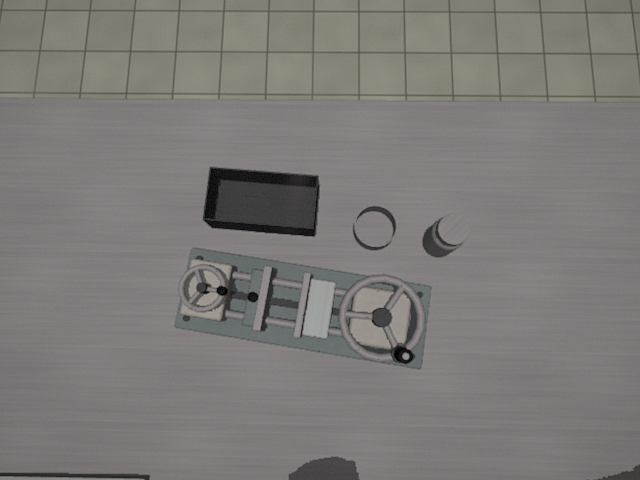

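The scene view shows the handle at about (249,182), the large wheel at (270,210), and the pusher and stop plates at (333,220) and (364,217). In the top view, the wheel hub is at (382,317), the handle at (404,355), the pusher at (302,305), the stop at (264,298) and the shaker at (447,235). Next I'll segment and triangulate.

```bash
cat > h.py <<'E'
import numpy as np,cv2,pickle
def ray(s,p):
    R=np.array(s["R"]);c=-R.T@np.array(s["t"])
    d=R.T@np.array([(p[0]-s["cx"])/s["fx"],(p[1]-s["cy"])/s["fy"],1]);return c,d/np.linalg.norm(d)
def plane(s,p,z):
    c,d=ray(s,p);return c+d*(z-c[2])/d[2]
def tri(s1,p1,s2,p2):
    c1,d1=ray(s1,p1);c2,d2=ray(s2,p2)
    k=np.linalg.lstsq(np.c_[d1,-d2],c2-c1,rcond=None)[0]
    a,b=c1+k[0]*d1,c2+k[1]*d2;return (a+b)/2,np.linalg.norm(a-b)
def proj(s,X):
    x=np.array(s["R"])@X+np.array(s["t"]);return np.array([s["fx"]*x[0]/x[2]+s["cx"],s["fy"]*x[1]/x[2]+s["cy"]])
def blobs(s,box,thr):
    x0,y0,x1,y1=box;g=s["frame"][y0:y1,x0:x1].max(2)
    n,l,st,c=cv2.connectedComponentsWithStats((g<thr).astype(np.uint8))
    return [(np.round(c[i]+[x0,y0],1).tolist(),(st[i][:4]+[x0,y0,0,0]).tolist(),int(st[i][4])) for i in range(1,n) if st[i][4]>15]
E
python3 - <<'E'
from h import *
S=pickle.load(open("scene0.pkl","rb"));T=pickle.load(open("top0.pkl","rb"))
print(blobs(S,(235,160,290,225),45));print(blobs(T,(365,300,430,370),45))
a=cv2.resize(T["frame"][240:380,170:440,::-1],None,fx=2.9,fy=2.9,interpolation=cv2.INTER_CUBIC)
cv2.imwrite("pics/tc.png",a[:600,:800])
b=cv2.resize(S["frame"][160:270,225:445,::-1],None,fx=3.6,fy=3.6,interpolation=cv2.INTER_CUBIC)
cv2.imwrite("pics/sc.png",b)
E
```

```text
[([249.2, 184.0], [243, 169, 14, 30], 260), ([272.1, 215.7], [267, 209, 10, 13], 87)]
[([401.8, 354.0], [394, 346, 19, 18], 195)]
```

View pics/tc.png

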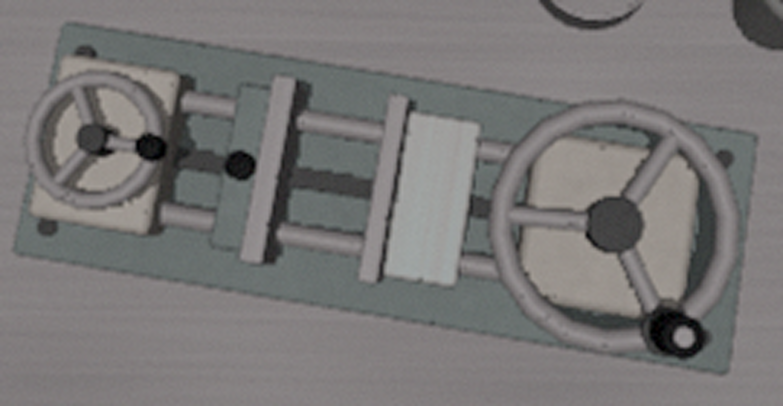

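View pics/sc.png

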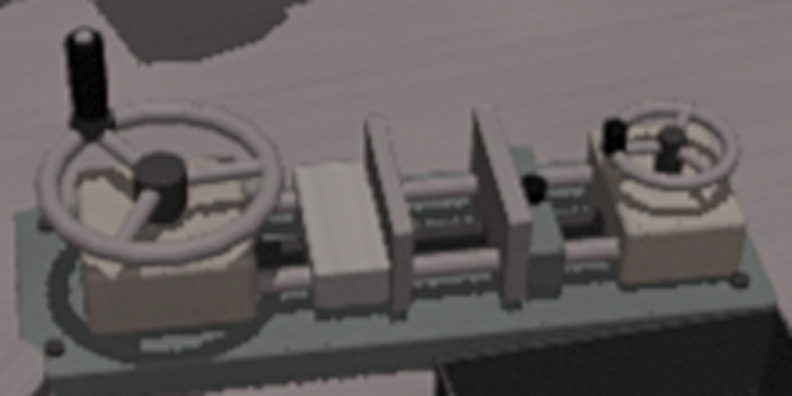

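Run:
```python
from h import *
np.set_printoptions(precision=4,suppress=True)
S=pickle.load(open("scene0.pkl","rb"));T=pickle.load(open("top0.pkl","rb"))
t=lambda x,y:(170+x/2.9-.33,240+y/2.9-.33)
s=lambda x,y:(225+x/3.6-.36,160+y/3.6-.36)
print("htop",tri(T,t(685,337),S,s(85,35)))
print("hub",tri(T,t(613,223),S,s(160,163)))
h=plane(T,t(685,337),.164);rim=plane(T,t(615,225),.100)
hubp=tri(T,t(613,223),S,s(160,163))[0]
print(h,rim,np.linalg.norm((h-rim)[:2]),np.linalg.norm((h-hubp)[:2]))
P=[plane(T,t(*q),.092) for q in((386,97),(361,280))];Q=[plane(T,t(*q),.092) for q in((296,80),(268,262))]
print("pusher",P,"stop",Q)
m=lambda A:(A[0]+A[1])/2
d=(P[0]-P[1]);n=np.array([-d[1],d[0]])/np.linalg.norm(d);print("gap",(m(Q)-m(P))[:2]@n,n,np.linalg.norm(d))
w=plane(T,t(95,140),.1);print("small",w,np.linalg.norm((w-rim)[:2]))
print("shaker",plane(T,(455,225),.12))
```

```text
htop (array([ 0.4501, -0.1374,  0.168 ]), np.float64(0.001142474218203038))
hub (array([ 0.5089, -0.1088,  0.1127]), np.float64(0.0016431591174395329))
[ 0.4498 -0.1386  0.164 ] [ 0.5084 -0.1106  0.1   ] 0.06502734947425128 0.06622499603614963
pusher [array([0.5811, 0.0217, 0.092 ]), array([0.4757, 0.0339, 0.092 ])] stop [array([0.5905, 0.0749, 0.092 ]), array([0.4851, 0.0875, 0.092 ])]
gap 0.054127252302609744 [0.1144 0.9934] 0.10610799846618062
small [0.553  0.1892 0.1   ] 0.30312469242161033
shaker [ 0.6613 -0.2318  0.12  ]
```

Run:
```python
from station import r
from h import *
np.set_printoptions(precision=3,suppress=True)
print(r.sense()["orientation"],r.sense()["opening"])
ax=np.array([.5087,-.1100]);h=np.array([.450,-.1382])
a0=np.arctan2(*(h-ax)[::-1]);best=None
for yaw in range(-180,180,15):
    js=[r.inverse_kinematics([*(ax+.065*np.array([np.cos(a0-k),np.sin(a0-k)])),z],[180,0,yaw]) for k in np.linspace(0,6,25) for z in(.305,.40)]
    if all(j is not None for j in js):
        J=np.array(js);m=abs(J[:,5]).max()
        if best is None or m<best[0]:best=(m,yaw,np.ptp(J,axis=0))
print(best,np.degrees(a0))
yaw=best[1]
r.reach([*h,.40],[180,0,yaw])
r.servo_line([*h,.355],speed=.15)
for n in("scene","top"):
    s=r.snapshot(n);pickle.dump(s,open(n+"1.pkl","wb"))
    p=proj(s,np.array([*h,.166]));x,y=int(p[0])-60,int(p[1])-50
    cv2.imwrite(f"pics/{n}1.png",cv2.resize(s["frame"][y:y+100,x:x+120,::-1],None,fx=3.3,fy=3.3))
cv2.imwrite("pics/pair1.png",np.hstack([cv2.imread("pics/scene1.png"),cv2.imread("pics/top1.png")]))
o=r.sense();print(o["clock"],o["tcp_pos"],o["orientation"],o["contact_force"])
```

```text
[-179.901   -0.004   14.772] 0.08775621528209762
(np.float64(8.152030467985888), 75, array([14.344, 20.457, 28.163,  0.   , 11.292, 14.344])) -154.33995797964684
2.575 [ 0.45  -0.138  0.356] [179.893   0.013  74.973] [-0.86   0.38  -0.238]
```

View pics/pair1.png

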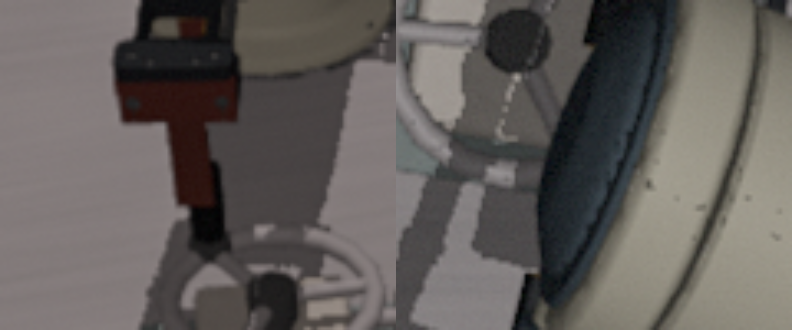

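The scene view shows the jaws end-on: the near finger at (190,165) in the crop lines up with the handle just below it at (208,215). In the top view the arm hides the handle. Alignment looks right, so I'll descend, grip and start the first part of the turn.

```bash
cat > wind.py <<'E'
from station import r
from h import *
np.set_printoptions(precision=3,suppress=True)
def wind(ax,rad,a,F0,total,step=8,stop=18,speed=.06,z=.305,gain=3e-5):
    """clockwise round ax from angle a (deg); radius yields to the mean radial force"""
    end=a-total;log=[]
    while a>end:
        a-=step;u=np.array([np.cos(np.radians(a)),np.sin(np.radians(a))]);t=np.array([u[1],-u[0]])
        r.servo_line([*(ax+rad*u),z],speed=speed)
        o=r.sense();f=(np.array(o["contact_force"])-F0);p=np.array(o["tcp_pos"])[:2]-ax
        fr,ft=f[:2]@u,-f[:2]@t
        print(f"{o['clock']:.2f} a={a:.1f} act={np.degrees(np.arctan2(p[1],p[0])):.1f} r={np.hypot(*p)*1e3:.1f} fr={fr:.1f} ft={ft:.1f} fz={f[2]:.1f} op={o['opening']*1e3:.1f}")
        rad+=np.clip(gain*fr,-.0005,.0005)
        if ft>stop or abs(fr)>50: print("STOP");break
    return a,rad
E
python3 - <<'E'
from wind import *
h=[.450,-.1382]
F0=np.array(r.sense()["contact_force"])
r.servo_line([*h,.305],speed=.08)
o=r.sense();print(o["clock"],o["contact_force"])
r.grab(25)
o=r.sense();print(o["clock"],o["opening"],o["contact_force"],o["tcp_pos"])
if .018<o["opening"]<.03:
    print(wind(np.array([.5087,-.11]),.065,-154.3,F0,40),F0)
E
```

```text
3.35 [ 0.925  0.146 -0.861]
4.3667 0.022662800178437883 [ 0.379 -0.33   0.128] [ 0.45  -0.138  0.305]
4.67 a=-162.3 act=-162.6 r=65.0 fr=-1.9 ft=1.0 fz=-0.1 op=22.1
4.97 a=-170.3 act=-170.6 r=64.9 fr=-1.5 ft=0.3 fz=-1.1 op=22.3
5.27 a=-178.3 act=-178.5 r=64.8 fr=-2.5 ft=0.4 fz=-0.8 op=22.2
5.57 a=-186.3 act=173.5 r=64.8 fr=-3.3 ft=0.7 fz=-1.5 op=22.4
5.87 a=-194.3 act=165.5 r=64.7 fr=-3.5 ft=0.4 fz=-1.4 op=22.7
(-194.3, np.float64(0.064622568393509)) [-0.86   0.38  -0.238]
```

The grip is good (22.7 mm opening against a 23 mm handle) and the forces are small. I'll wind on to just short of the expected contact.

Run:
```python
from wind import *
F0=np.array([-.86,.38,-.238])
a,rad=wind(np.array([.5087,-.11]),.0646,-194.3,F0,248,stop=14)
print(a,rad)
T=r.snapshot("top");pickle.dump(T,open("top2.pkl","wb"))
cv2.imwrite("pics/top2.png",cv2.resize(T["frame"][240:380,170:440,::-1],None,fx=2.9,fy=2.9,interpolation=cv2.INTER_CUBIC)[:600,:800])
```

```text
6.17 a=-202.3 act=157.6 r=64.6 fr=-3.3 ft=0.2 fz=-1.1 op=22.5
6.47 a=-210.3 act=149.6 r=64.5 fr=-2.8 ft=-0.1 fz=-1.1 op=22.8
6.77 a=-218.3 act=141.5 r=64.4 fr=-3.1 ft=-0.2 fz=0.2 op=22.3
7.07 a=-226.3 act=133.5 r=64.4 fr=-2.8 ft=-0.7 fz=0.6 op=22.5
7.37 a=-234.3 act=125.4 r=64.4 fr=-1.9 ft=-0.3 fz=-0.7 op=22.9
7.67 a=-242.3 act=117.4 r=64.3 fr=-0.2 ft=-2.4 fz=-0.5 op=22.3
7.97 a=-250.3 act=109.4 r=64.3 fr=0.2 ft=-1.0 fz=0.5 op=22.7
8.27 a=-258.3 act=101.5 r=64.3 fr=0.0 ft=-1.3 fz=0.2 op=22.9
8.57 a=-266.3 act=93.5 r=64.3 fr=0.3 ft=-1.1 fz=1.3 op=22.5
8.87 a=-274.3 act=85.5 r=64.3 fr=1.6 ft=-1.0 fz=-0.2 op=22.7
9.17 a=-282.3 act=77.5 r=64.3 fr=1.6 ft=-0.5 fz=0.7 op=22.9
9.47 a=-290.3 act=69.5 r=64.4 fr=2.1 ft=-1.0 fz=-1.1 op=22.8
9.77 a=-298.3 act=61.5 r=64.4 fr=3.0 ft=-2.3 fz=0.5 op=22.7
10.07 a=-306.3 act=53.5 r=64.5 fr=3.7 ft=-0.4 fz=-0.5 op=22.3
10.37 a=-314.3 act=45.5 r=64.6 fr=4.1 ft=-0.6 fz=-0.8 op=22.6
10.67 a=-322.3 act=37.5 r=64.7 fr=4.5 ft=-0.5 fz=-1.0 op=22.3
10.97 a=-330.3 act=29.5 r=64.8 fr=3.2 ft=-0.2 fz=-0.5 op=22.5
11.27 a=-338.3 act=21.5 r=64.9 fr=4.5 ft=0.1 fz=-0.3 op=22.2
11.57 a=-346.3 act=13.5 r=65.0 fr=3.3 ft=-1.0 fz=-1.0 op=22.9
11.87 a=-354.3 act=5.4 r=65.1 fr=3.2 ft=-1.0 fz=-0.2 op=22.7
12.17 a=-362.3 act=-2.6 r=65.2 fr=2.6 ft=-0.5 fz=-0.3 op=22.9
12.47 a=-370.3 act=-10.5 r=65.3 fr=2.8 ft=-0.2 fz=0.1 op=22.6
12.77 a=-378.3 act=-18.5 r=65.4 fr=3.3 ft=-0.9 fz=0.4 op=22.7
13.07 a=-386.3 act=-26.5 r=65.5 fr=2.2 ft=0.4 fz=0.2 op=22.8
13.37 a=-394.3 act=-34.5 r=65.5 fr=1.1 ft=0.9 fz=0.3 op=22.8
13.67 a=-402.3 act=-42.5 r=65.6 fr=1.7 ft=0.7 fz=0.0 op=22.7
13.97 a=-410.3 act=-50.5 r=65.6 fr=0.9 ft=1.4 fz=0.6 op=22.4
14.27 a=-418.3 act=-58.5 r=65.7 fr=1.3 ft=0.9 fz=0.8 op=22.7
14.57 a=-426.3 act=-66.5 r=65.7 fr=0.1 ft=1.0 fz=-0.3 op=22.7
14.87 a=-434.3 act=-74.5 r=65.7 fr=-0.1 ft=0.8 fz=1.1 op=23.0
15.17 a=-442.3 act=-82.5 r=65.7 fr=0.3 ft=1.1 fz=0.7 op=22.6
-442.3 0.06572415794736118
```

View pics/top2.png

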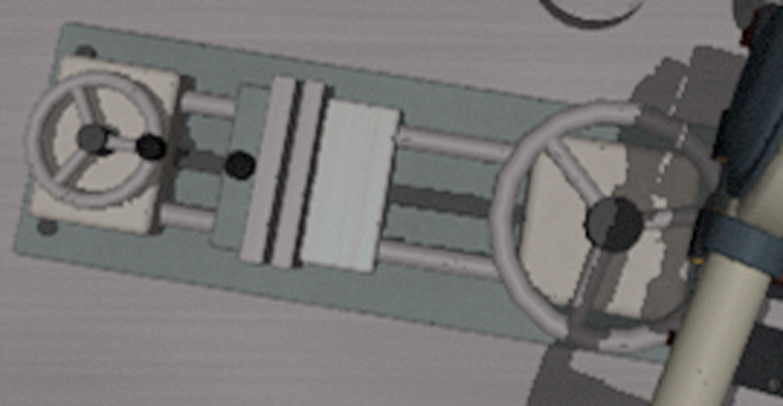

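The pusher's front edge is now at about (301,83) in the crop and the stop face at (295,80), which leaves about 4 mm. I'll take fine steps until the wheel goes hard.

Run:
```python
from wind import *
F0=np.array([-.86,.38,-.238])
a,rad=wind(np.array([.5087,-.11]),.0657,-442.3,F0,48,step=2,stop=18,speed=.03)
r.wait(.3);print(a,rad,np.array(r.sense()["contact_force"])-F0)
T=r.snapshot("top");S=r.snapshot("scene");pickle.dump(T,open("top3.pkl","wb"))
A=cv2.resize(T["frame"][255:345,230:340,::-1],None,fx=3.6,fy=3.6,interpolation=cv2.INTER_CUBIC)
B=cv2.resize(S["frame"][175:265,300:410,::-1],None,fx=3.6,fy=3.6,interpolation=cv2.INTER_CUBIC)
cv2.imwrite("pics/p3.png",np.hstack([A,B]))
```

```text
15.47 a=-444.3 act=-84.2 r=65.7 fr=0.1 ft=3.2 fz=-0.5 op=22.5
15.72 a=-446.3 act=-86.3 r=65.7 fr=-0.5 ft=3.4 fz=-0.0 op=22.5
15.97 a=-448.3 act=-88.4 r=65.7 fr=-0.7 ft=2.1 fz=-1.5 op=22.4
16.22 a=-450.3 act=-90.5 r=65.7 fr=-1.3 ft=2.2 fz=0.1 op=22.7
16.47 a=-452.3 act=-92.4 r=65.6 fr=-0.7 ft=3.5 fz=0.4 op=22.7
16.72 a=-454.3 act=-94.4 r=65.6 fr=-0.5 ft=2.9 fz=-0.8 op=22.3
16.97 a=-456.3 act=-96.4 r=65.6 fr=-1.8 ft=3.5 fz=-0.1 op=22.6
17.22 a=-458.3 act=-98.4 r=65.6 fr=-0.8 ft=2.3 fz=0.2 op=22.5
17.47 a=-460.3 act=-100.4 r=65.6 fr=-0.4 ft=2.2 fz=-0.6 op=22.6
17.72 a=-462.3 act=-102.4 r=65.6 fr=0.2 ft=2.9 fz=-0.2 op=22.7
17.97 a=-464.3 act=-104.4 r=65.5 fr=-0.6 ft=3.0 fz=-0.6 op=22.6
18.22 a=-466.3 act=-106.4 r=65.5 fr=0.2 ft=2.8 fz=0.2 op=22.6
18.47 a=-468.3 act=-108.4 r=65.5 fr=-0.3 ft=3.3 fz=-0.1 op=22.2
18.72 a=-470.3 act=-110.5 r=65.5 fr=-0.2 ft=1.9 fz=0.1 op=22.8
18.97 a=-472.3 act=-111.9 r=65.5 fr=0.3 ft=8.0 fz=-2.6 op=22.7
19.22 a=-474.3 act=-113.3 r=65.5 fr=-1.0 ft=14.2 fz=-5.9 op=22.3
19.47 a=-476.3 act=-114.7 r=65.5 fr=-2.2 ft=20.1 fz=-7.1 op=22.7
STOP
-476.3 0.0653996098163671 [18.325 -7.684 -8.34 ]
```

View pics/p3.png

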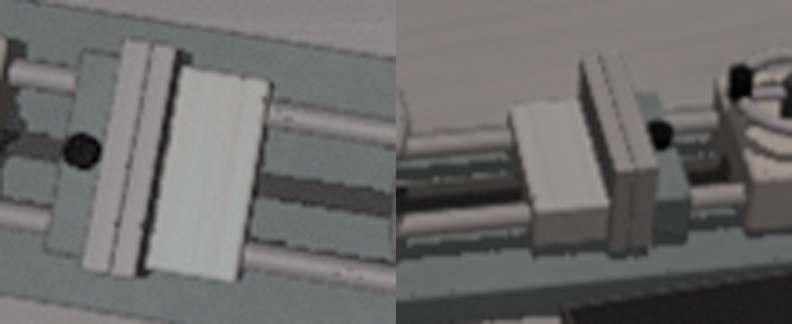

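The plates are touching in both views, with only an edge line at about (133,160), and the force rose steeply to 20 N. I'll ease the preload, let go, rise and check.

Run:
```python
from wind import *
a=np.radians(-473.3);p=np.array([.5087,-.11])+.0654*np.array([np.cos(a),np.sin(a)])
r.servo_line([*p,.305],speed=.03);print(r.sense()["contact_force"])
r.let_go();o=r.sense();print(o["clock"],o["opening"],o["contact_force"])
q=o["tcp_pos"];r.servo_line([q[0],q[1],.42],speed=.1)
r.reach([.33,-.33,.42],[180,0,30])
T=r.snapshot("top");S=r.snapshot("scene");print(r.sense()["clock"],r.sense()["contact_force"])
A=cv2.resize(T["frame"][160:380,170:480,::-1],None,fx=2.5,fy=2.5,interpolation=cv2.INTER_CUBIC)
cv2.imwrite("pics/t4.png",A[:600,:800]);cv2.imwrite("pics/s4.png",S["frame"][:,:,::-1])
```

```text
[10.207 -4.313 -3.882]
21.225 0.08794877985824895 [ 0.172 -0.26  -0.325]
23.5083 [ 0.47   0.351 -0.002]
```

View pics/t4.png

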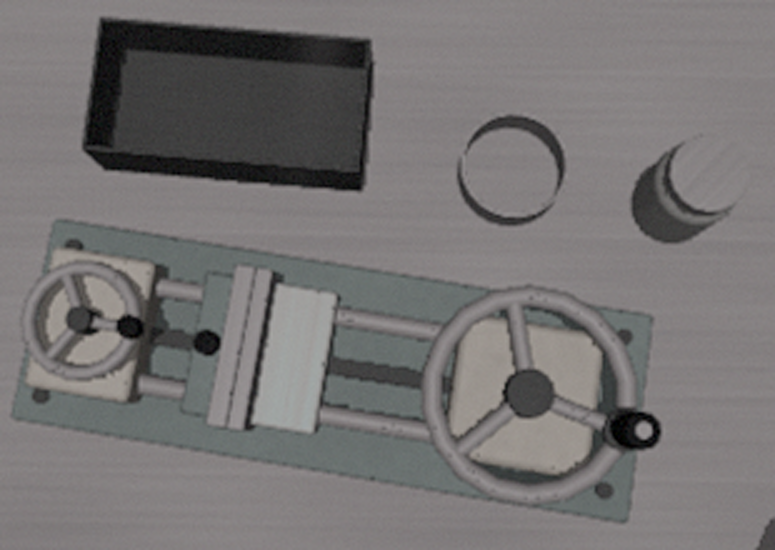

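The pusher and stop plates are in contact (joint line at about (240,345) in the crop). The handle is free at (635,430), and the small wheel, tin, ring and shaker are where they were. I'll hand it in.

```bash
python3 -c "
from station import r
r.hand_in();print(r.sense()['clock'])"
```

```text
the job is handed in; nothing more can be done
the job is handed in; nothing more can be done
```

The pusher is up against the length stop and the handle is released. I gripped the crank handle once and wound it clockwise about 320°. I then eased the preload from about 20 N to 11 N, let go and lifted clear.

- **Contact:** near the end the handle force rose from about 3 N to 20 N. After release, the top view shows the plates touching with no visible gap. In the scene view they were already touching before I let go.
- **Turn against gap:** my first measurement gave a gap of about 54 mm, or about 310° of turn. The wheel went hard after about 316°, so the two differ by about 1 mm.
- **Surroundings:** by eye in the last top view, the small wheel, loaf tin, pastry ring and shaker are where they were.
- **Limits:** the contact force I logged stayed below about 22 N, and the clock read 23.5 s just before hand-in.

No check failed. The clock could not be read after hand-in.

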